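# Rebuild the tray tower in the drying bay and wedge its gate shut

### The arm

A 6-joint arm with a two-finger parallel gripper is mounted at the origin on the work surface. World frame = base frame: x ahead of the robot, y to its left, z up, the work surface at z = 0. Lengths are in m, angles in rad, forces in N, time in s.
With the tool pointing down it reaches from about 0.35 to 0.85 m from the base axis. Payload 8.1 kg.
Tool frame: the origin (TCP) lies at the very end of the fingers, on their centre line; the grasp point (between the pads) lies 19 mm behind it; z points along the fingers, y is the line along which they close (so a half turn about z gives the same grasp; the last joint's range is limited). The gripper opens to 85 mm and grips with 20 to 120 N. Pads are 22 mm wide; open, the fingers measure 114 mm over their backs; the gripper's body (76 mm by 85 mm) begins 54 mm behind the grasp point. The pads swing forward as they close: fully open they stand 13 mm farther back than shut.
Start: joints at [1.054, 0.13, 1.488, -0, 1.523, -0.085], TCP at [0.251, 0.545, 0.231] pointing down, gripper open.
Joint ranges: [-2.96, 2.96], [-0.89, 2.26], [0.02, 2.5], [-1.34, 4.48], [0, 2.73], [-2.66, 2.66]. Speed limits (rad/s): [2.39, 2.39, 2.79, 3.14, 3.14, 3.14].

### API

Orientations are given as a unit quaternion [x, y, z, w].
In Python, from plant import env, eyes, ticket gives the robot as it stands.
- The arm moves only by the tool servo_tool, never from a script. Its argument "targets" is a list of rows, each a list of 7 numbers: the turn, a rotation vector about the world's x, y, z in rad, then the shift along the world's x, y, z in m, then the finger opening in m, from 0 to 0.0854. A call has 1 to 10 rows; each row is the pose to reach, as a shift and turn from the pose commanded when the call began; what a row does not reach only later rows make up. A row lasts 1/10 s, in which the tool goes at most 50 mm and 8.59 degrees, less where a joint would pass 70% of its speed; a pose out of reach is approached as far as the arm can. A call with a gripper value outside its range is refused whole. The fingers move at their own pace and stop on an object; "grip_force" is the grip in N (left out, the last holds). Time passes only in rows, so rows that repeat a pose let the fingers close. It gives the time, the measured TCP pose, the force, the opening and the grip force at its end, in the units of the state.
- env.sense(): the state, without advancing time (a new reading comes with each control period).
- eyes.grab_frame(name): name is "scene" or "top" or "wrist"; returns a dict with "color" (480x640x3 uint8, blue, green, red), "depth" (480x640 float32, m along the optical axis (not along the pixel's ray), 0 where there is no reading), "vertical_fov" (degrees; the focal length in pixels is half the picture's height over the tangent of half this angle, whatever the lens; pixels are square), "cx", "cy" (the principal point, pixels), "R" (3x3) and "t" (3): a world point X has camera coordinates R X + t. Camera axes: x right, y down, z forward; pixel columns grow to the right and rows downward; lengths in m; the calibration is good to about 2 mm. A picture is of the moment at which its call begins.
- ticket.finish_job(): hands the job in; it is judged then, once.
The state is a dict: "clock": time; "joint_pos": joint angles; "joint_velocities": joint speeds; "joint_efforts": joint torques, N m; "position": TCP position; "tcp_rot": TCP orientation; "ft_force": force on the tool from outside, world axes, zero at the start; "ft_torque": the same for the moment, N m; "width": finger opening in m; "gripper_force": force on a finger pad.
Only numpy, scipy, OpenCV 4.12 (cv2) and the standard library are available. Lean on these libraries where they do the work, as an engineer would, in place of code of your own. Each camera call takes 0.05 s, during which the arm holds its last target. There are 200 camera calls.

### The job

Put the drying bay back in order: stack every draining tray on the counter onto the bay's four posts, so that all four corner holes of each tray go over their posts and it sits fully down and level. Then push the wooden wedge, thin end first, in under the sprung gate from outside and tap it home until it jams the gate fully shut and keeps it shut by itself. Leave the other kitchen things standing where they are.

Things in the scene. Friction and masses are not known exactly. Their poses are not given: they have to be found in the camera images.
- tray1_grip (a point): centre of the grip tab of a steel draining tray; axes are the tray's. Plate 112 (x) by 150 (y) by 5 mm, its top 15 mm below this point, on four 12 mm square feet (x +-28, y +-63) whose soles are 53 mm below this point. Square 13 mm holes through it at x +-43, y +-63 mm. Tab in mid-plate 12 mm thick (x), 44 long (y), 30 high. About 0.25 kg. Half a turn about z makes no difference.
- tray2_grip (a point): centre of the grip tab of another tray, identical to tray1 (two or three of the three trays are present).
- tray3_grip (a point): centre of the grip tab of another tray, identical to tray1 (two or three of the three trays are present).
- bay: fixed low wooden drying bay, open above; origin at its middle on the work surface, x from gate to back wall. Walls 95 mm high: back inner face at x +75, side inner faces at y +-101 mm. Two floor rails along x, 16 mm wide, 8 high, at y +-63; bare worktop between them. Four steel posts 8 mm thick, round-tipped, at x +-43, y +-63, tops 132 mm above the worktop.
- bay_tier1 (a point): where the grip point of the lowest seated tray comes, 61 mm above the worktop on the bay's axis (its feet stand on the rails). Each further tray's feet stand on the plate below: grip points 99 and 137 mm up. Axes as the bay's; tray x goes along bay x.
- gate (a joint): angle of the bay's front gate, rad: 0 shut (a stop), grows as it swings out to bay -x. A hinge spring holds it ajar at about 0.32 and reopens it when let go (0.2 N m when shut). Vertical hinge at bay x -79, y +100 mm. Panel 190 mm wide, 12 thick; shut, its outer face is at bay x -85, from y +100 to -90 mm. Top 95 mm, lower edge 13 mm above the worktop.
- gate_edge (a point): lower outer corner of the gate's free end, 13 mm above the worktop, 190 mm from the hinge; axes as the gate panel's.
- wedge_heel (a point): centre of the heel block of a loose dark wooden wedge, 18 mm above its sole; x points to the thin tip, z up. Heel 40 long (x), 26 wide (y), 36 mm high; then a ramp 80 mm long falls from 23 to 3 mm at the tip. About 70 g. Pushed under the gate, the ramp meets its lower edge 40 mm behind the tip and carries it shut; pushed on with 10 to 20 N it jams and stays.
- wedge_tip (a point): middle of the wedge's tip edge, at its sole, 100 mm ahead of the heel's centre; axes as the wedge's.
- spice_jar: bystander: small spice jar, 40 mm across, 62 mm high; origin under its centre
- egg_cup: bystander: wooden egg cup, 44 mm across, 45 mm high; origin under its centre
- grater: bystander: steel box grater, 92 by 82 mm, 240 mm high with its handle; origin under its centre

How it is judged:
On the way, in this order (a step that is already met when the one before it is completed fails the run):
1. every tray present is seated on the four posts, level and fully down (x of tray1_grip in the frame of bay between -0.007 and 0.007 m and y of tray1_grip in the frame of bay between -0.007 and 0.007 m and angle between each of tray1_grip, tray2_grip, tray3_grip's own z axis and vertical below 0.06 rad and angle between the x axis of each of tray1_grip, tray2_grip, tray3_grip and the x axis of bay, either way round below 0.12 rad and (z of tray1_grip in the frame of bay between 0.056 and 0.066 m or z of tray1_grip in the frame of bay between 0.094 and 0.104 m or z of tray1_grip in the frame of bay between 0.132 and 0.142 m) and x of tray2_grip in the frame of bay between -0.007 and 0.007 m and y of tray2_grip in the frame of bay between -0.007 and 0.007 m and (z of tray2_grip in the frame of bay between 0.056 and 0.066 m or z of tray2_grip in the frame of bay between 0.094 and 0.104 m or z of tray2_grip in the frame of bay between 0.132 and 0.142 m) and x of tray3_grip in the frame of bay between -0.007 and 0.007 m and y of tray3_grip in the frame of bay between -0.007 and 0.007 m and (z of tray3_grip in the frame of bay between 0.056 and 0.066 m or z of tray3_grip in the frame of bay between 0.094 and 0.104 m or z of tray3_grip in the frame of bay between 0.132 and 0.142 m)), for 0.2 s.
2. the wedge is under the gate and jams it shut (value of joint gate below 0.03 rad and x of wedge_tip in the frame of bay above -0.07 m and x of wedge_heel in the frame of bay below -0.1 m and angle between wedge_heel's own z axis and vertical below 0.12 rad and contact force between wedge and gate above 1.5 N), for 0.2 s.
At the end, for the whole second after the job is handed in: Every tray present is on the posts: centred within 7 mm, level within 0.06 rad, turned within 0.12 rad, within 5 mm of a seated height. Gate within 0.03 rad of shut; wedge flat, heel outside, tip at least 15 mm inside the outer face, pressing on the gate with over 1.5 N (all of step 1 and all of step 2); the robot touches nothing.
It fails at once if another kitchen thing is pushed more than 8 cm away (distance of any of spice_jar, egg_cup, grater from where it was at the start of the episode above 0.08 m).
It fails at once if another kitchen thing is knocked over (angle between any of spice_jar, egg_cup, grater's own z axis and vertical above 0.6 rad).
Of tray1, tray2, tray3 only 2 to 3 are there at a start; the rules pass over those that are not, and their reading is None.
At some moment in a run one of tray1, tray2, tray3, wedge may be knocked a few centimetres aside while the robot is not near it.
It also fails if it takes over 210 s, if anything falls off the work surface, if the arm or the gripper's body presses on something with over 40 N, if the wrist force passes 120 N, or if a joint passes its speed limit or range.

## Working session

There is one attempt and no reset: what is moved stays moved. The work goes in short steps, Python scripts to look and compute and a tool call to move; the robot and the scene stay as the last step left them, time stands still between calls to the robot, and variables do not carry over. Pictures are saved under pics/ and viewed, at most 14 in all, crops included, and the job is handed in when it is done.

Besides the shell and the picture viewer there is one more tool, called by a JSON object that holds its "op" and its "data", one argument or row to a line. servo_tool: Moves the arm, as the interface text tells. Its arguments: {"type":"object","properties":{"targets":{"type":"array"},"grip_force":{"type":"number"}},"required":["targets"]}

```bash
ls; mkdir -p pics; cat > h.py <<'E'
import numpy as np, cv2
from plant import env, eyes, ticket
def grab(n):
    f=eyes.grab_frame(n); f['f']=240/np.tan(np.radians(f['vertical_fov'])/2); f['R']=np.array(f['R']);f['t']=np.array(f['t']);return f
def ray(f,u,v,z):
    d=f['R'].T@np.array([(u-f['cx'])/f['f'],(v-f['cy'])/f['f'],1]); c=-f['R'].T@f['t']
    return c+d*(z-c[2])/d[2]
def cloud(f):
    v,u=np.mgrid[0:480,0:640]; d=f['depth']
    P=np.stack([(u-f['cx'])/f['f']*d,(v-f['cy'])/f['f']*d,d],-1)
    W=(P-f['t'])@f['R']; W[d<=0]=np.nan
    return W
E
python3 - <<'E'
from h import *
import pickle
for n in ['top','scene']:
    f=grab(n); cv2.imwrite(f'pics/{n}0.png',f['color']); pickle.dump(f,open(n+'0.pkl','wb'))
    print(n,f['f'],f['cx'],f['cy'],f['R'].round(3).tolist(),(-f['R'].T@f['t']).round(3), {k:np.shape(v) for k,v in f.items()})
print(env.sense())
E
```

```text
pics
top 511.1016643018643 310.35732809727824 238.95139966681523 [[-0.001, -1.0, -0.014], [-0.994, 0.003, -0.105], [0.105, 0.014, -0.994]] [0.396 0.059 1.062] {'color': (480, 640, 3), 'depth': (480, 640), 'vertical_fov': (), 'cx': (), 'cy': (), 'R': (3, 3), 't': (3,), 'f': ()}
scene 481.5863569134982 325.13319020061766 243.02015014245276 [[0.779, 0.627, -0.005], [0.443, -0.556, -0.703], [-0.443, 0.546, -0.711]] [ 0.967 -0.473  0.757] {'color': (480, 640, 3), 'depth': (480, 640), 'vertical_fov': (), 'cx': (), 'cy': (), 'R': (3, 3), 't': (3,), 'f': ()}
{'clock': 0.1, 'joint_pos': array([ 1.05361245e+00,  1.31111331e-01,  1.48920788e+00, -9.46218697e-06,
        1.52297387e+00, -8.54229081e-02]), 'joint_velocities': array([-0.00057054, -0.00109368, -0.0017807 ,  0.00061685, -0.00129841,
        0.00092298]), 'joint_efforts': array([ 7.49742685e-04, -5.70956576e+01, -5.01940870e+01, -3.27850694e-04,
        8.27127165e-03,  5.62950083e-05]), 'position': array([0.25082801, 0.54450112, 0.23031338]), 'tcp_rot': array([ 2.14207255e-01,  9.76787863e-01, -8.13314000e-04, -2.47801060e-04]), 'ft_force': array([ 0.35729952, -0.79226123,  0.80324451]), 'ft_torque': array([-0.03840151, -0.03333799, -0.02249581]), 'gripper_force': 0.0, 'width': 0.08522770943987057}
```

View pics/top0.png

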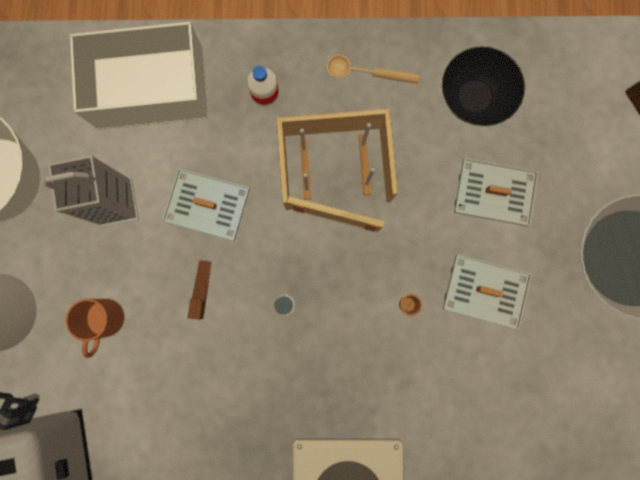

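View pics/scene0.png

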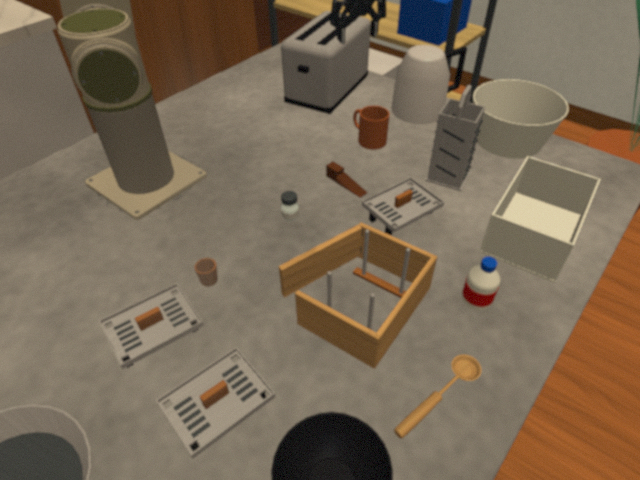

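Top view: three trays with tabs at about (205,203), (499,190) and (490,292). The bay is centred near (337,160), with the gate ajar at the bottom and its hinge at the left. The wedge heel is at (196,308) and its tip at (205,262). The jar is at (284,305), the egg cup at (410,304), and the grater at (90,190) close to the left tray. The scene view agrees.

```bash
cat > m.py <<'E'
from h import *
def rect(P):
    (c,(w,h),a)=cv2.minAreaRect(P.astype(np.float32)); a=np.radians(a)
    if w<h: a+=np.pi/2
    L,S=max(w,h),min(w,h); return np.array(c),L,S,((a+np.pi/2)%np.pi)-np.pi/2
def blobs(f,mask,z,amin):
    mask=cv2.morphologyEx(mask.astype(np.uint8),cv2.MORPH_OPEN,np.ones((3,3)))
    cs,_=cv2.findContours(mask,cv2.RETR_EXTERNAL,cv2.CHAIN_APPROX_NONE); o=[]
    for c in cs:
        if cv2.contourArea(c)<amin: continue
        P=np.array([ray(f,u,v,z)[:2] for u,v in c[:,0]])
        o.append((c[:,0].mean(0).round(),)+rect(P))
    return o
E
python3 - <<'E'
from m import *
import pickle
f=pickle.load(open('top0.pkl','rb')); hsv=cv2.cvtColor(f['color'],cv2.COLOR_BGR2HSV); W=cloud(f)
for p in [(185,190),(205,203),(199,280),(196,308),(284,305),(410,304),(337,160),(303,150),(305,175),(300,120),(250,300)]: print(p,hsv[p[1],p[0]],W[p[1],p[0]].round(3))
z=W[...,2]
def show(o):
    for b in o: print(b[0],b[1].round(4),round(b[2],3),round(b[3],3),'long-axis ang %.3f'%b[4])
hi=W[...,0]>0.1
print('plates by depth');show(blobs(f,(z>.028)&(z<.05)&hi,.038,500))
print('tabs');show(blobs(f,(z>.056)&(z<.076)&hi,.068,30))
print('walls');show(blobs(f,(z>.085)&(z<.105)&hi,.095,30))
print('posts');m=((z>.11)&(z<.145)&hi).astype(np.uint8)
n,l,s,c=cv2.connectedComponentsWithStats(m)
for i in range(1,n):
  if s[i][4]>4: print(c[i].round(1),s[i][4],ray(f,*c[i],.132).round(4))
m=(hsv[...,0]<15)&(hsv[...,1]>120)&(hsv[...,2]<130)
print('dark brown');show(blobs(f,m,.02,60))
E
```

```text
(185, 190) [ 37  34 127] [0.606 0.329 0.037]
(205, 203) [ 15 159 165] [0.574 0.281 0.066]
(199, 280) [ 12 160 102] [0.423 0.303 0.012]
(196, 308) [ 13 175 108] [0.367 0.302 0.034]
(284, 305) [50 27 85] [0.373 0.124 0.061]
(410, 304) [ 15 160 143] [ 0.374 -0.131  0.002]
(337, 160) [ 19  53 143] [ 0.678  0.017 -0.003]
(303, 150) [ 15 131 132] [0.697 0.089 0.007]
(305, 175) [ 17  42 162] [0.614 0.082 0.132]
(300, 120) [ 17 137 153] [0.734 0.092 0.091]
(250, 300) [ 19  56 145] [ 0.382  0.199 -0.002]
plates by depth
[489. 294.] [ 0.4006 -0.2769] 0.154 0.113 long-axis ang 1.304
[206. 204.] [0.5776 0.2859] 0.153 0.113 long-axis ang 1.300
[496. 191.] [ 0.6009 -0.3024] 0.154 0.115 long-axis ang 1.381
[491.  76.] [ 0.8374 -0.2974] 0.159 0.112 long-axis ang 0.856
tabs
[ 69. 431.] [0.1366 0.529 ] 0.073 0.017 long-axis ang 0.361
[111. 320.] [0.3447 0.4586] 0.031 0.008 long-axis ang -0.115
[ 76. 320.] [0.3437 0.5263] 0.062 0.021 long-axis ang 0.147
[283. 304.] [0.3744 0.1257] 0.035 0.033 long-axis ang 1.570
[490. 291.] [ 0.4004 -0.2736] 0.046 0.013 long-axis ang 1.301
[ 11. 312.] [0.3639 0.6566] 0
[... 1888 characters left out ...]
301.7 131.2] 26 [0.6977 0.0879 0.132 ]
[102.5 196.2] 502 [0.5755 0.4577 0.132 ]
[ 80.3 169.2] 111 [0.6269 0.5016 0.132 ]
[372.  170.3] 24 [ 0.6223 -0.0426  0.132 ]
[305.4 175.5] 22 [0.613 0.081 0.132]
[ 69.6 191.3] 230 [0.585  0.5198 0.132 ]
[  0.9 310.2] 62 [0.3658 0.6349 0.132 ]
[ 48.3 439.4] 621 [0.1393 0.5359 0.132 ]
dark brown
[ 82. 320.] [0.3425 0.54  ] 0.076 0.055 long-axis ang 0.109
[110. 317.] [0.35   0.4776] 0.076 0.048 long-axis ang 0.129
[415. 305.] [ 0.3713 -0.1372] 0.033 0.016 long-axis ang -0.164
[200. 290.] [0.4043 0.2997] 0.117 0.03 long-axis ang -0.147
[266.  98.] [0.8048 0.1673] 0.053 0.021 long-axis ang -1.335
[635.  96.] [ 0.8032 -0.602 ] 0.059 0.025 long-axis ang -0.068
```

{"op": "servo_tool", "data": {
  "targets": [
    [0, 0, -1.41, 0.325, -0.261, -0.05, 0.06],
    [0, 0, -1.41, 0.325, -0.261, -0.05, 0.06],
    [0, 0, -1.41, 0.325, -0.261, -0.05, 0.06],
    [0, 0, -1.41, 0.325, -0.261, -0.05, 0.06],
    [0, 0, -1.41, 0.325, -0.261, -0.05, 0.06],
    [0, 0, -1.41, 0.325, -0.261, -0.05, 0.06],
    [0, 0, -1.41, 0.325, -0.261, -0.05, 0.06],
    [0, 0, -1.41, 0.325, -0.261, -0.05, 0.06],
    [0, 0, -1.41, 0.325, -0.261, -0.05, 0.06],
    [0, 0, -1.41, 0.325, -0.261, -0.05, 0.06]
  ]
}}

```text
clock: 1.1
position: [0.5779, 0.2806, 0.1796]
tcp_rot: [0.799, 0.601, -0.001, 0.0]
ft_force: [-1.1, 0.1, -0.4]
width: 0.0606
gripper_force: 0.0
```

{"op": "servo_tool", "data": {
  "targets": [
    [0, 0, 0, 0, 0, 0, 0.06],
    [0, 0, 0, 0, 0, 0, 0.06]
  ]
}}

```text
clock: 1.3
position: [0.5757, 0.284, 0.1809]
tcp_rot: [0.795, 0.606, -0.0, -0.0]
ft_force: [-0.3, 0.3, 0.7]
width: 0.0597
gripper_force: 0.0
```

```bash
cat > w.py <<'E'
from m import *
from scipy.spatial.transform import Rotation as Rr
def tool():
    s=env.sense(); M=Rr.from_quat(s['tcp_rot']).as_matrix(); return s,np.arctan2(M[1,1],M[0,1]),M
def tabs(f,z,zt=.068):  # orange tabs seen in wrist view at top height zt
    hsv=cv2.cvtColor(f['color'],cv2.COLOR_BGR2HSV); W=cloud(f)
    return blobs(f,(abs(W[...,2]-zt)<.008)&(hsv[...,1]>100),zt,150)
E
python3 - <<'E'
from w import *
s,y,M=tool(); print(s['position'].round(4),y,M[:,2].round(4),s['clock'])
f=grab('wrist'); cv2.imwrite('pics/w1.png',f['color']); print((-f['R'].T@f['t']).round(3),f['R'].round(2).tolist(),f['f'])
for b in tabs(f,0): print(b)
W=cloud(f); z=W[...,2]
for b in blobs(f,(abs(z-.038)<.01),.038,3000): print('plate',b)
E
```

```text
[0.5757 0.284  0.1809] -0.2686663499151304 [-8.e-04 -2.e-04 -1.e+00] 1.3
[0.596 0.357 0.323] [[0.96, -0.27, 0.0], [-0.25, -0.92, 0.3], [-0.08, -0.28, -0.96]] 397.65857938032116
(array([392., 420.]), array([0.59061748, 0.12762238]), 0.04009707644581795, 0.014544287696480751, np.float64(0.1016556218379554))
(array([568., 368.]), array([0.72599161, 0.13803503]), 0.031544677913188934, 0.014649422839283943, np.float64(0.10137637275290379))
(array([324., 233.]), array([0.57825923, 0.28687885]), 0.04367433488368988, 0.010734782554209232, np.float64(1.2968080501606183))
plate (array([325., 216.]), array([0.57759148, 0.28351527]), 0.15404726564884186, 0.11513099819421768, np.float64(1.2981493512436364))
```

View pics/w1.png

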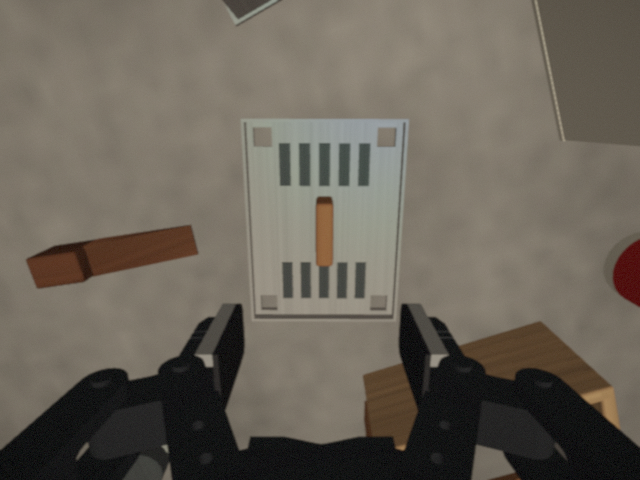

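The wrist view shows the left tray straight on, with its tab at (324,232) and its holes at (262,137), (387,137), (379,302) and (269,302). The wedge is at (110,255).

```bash
python3 - <<'E'
from w import *
f=grab('wrist')
print(ray(f,324.3,224.7,.038).round(4))
H=np.array([ray(f,u,v,.038)[:2] for u,v in [(262,137),(387,137),(379,302),(269,302)]]);print(H.round(4),H.mean(0),[np.linalg.norm(H[i]-H[i-1]).round(4) for i in range(4)])
E
```

```text
[0.5783 0.2859 0.038 ]
[[0.5532 0.358 ]
 [0.6368 0.3348]
 [0.6032 0.2139]
 [0.5197 0.237 ]] [0.57823208 0.28591533] [np.float64(0.1255), np.float64(0.0867), np.float64(0.1255), np.float64(0.0866)]
```

{"op": "servo_tool", "data": {
  "targets": [
    [0, 0, 0, 0.002, 0.002, -0.05, 0.06],
    [0, 0, 0, 0.002, 0.002, -0.1, 0.06],
    [0, 0, 0, 0.002, 0.002, -0.12, 0.06],
    [0, 0, 0, 0.002, 0.002, -0.137, 0.06],
    [0, 0, 0, 0.002, 0.002, -0.137, 0.06],
    [0, 0, 0, 0.002, 0.002, -0.137, 0.0],
    [0, 0, 0, 0.002, 0.002, -0.137, 0.0],
    [0, 0, 0, 0.002, 0.002, -0.137, 0.0],
    [0, 0, 0, 0.002, 0.002, -0.137, 0.0],
    [0, 0, 0, 0.002, 0.002, -0.137, 0.0]
  ],
  "grip_force": 60
}}

```text
clock: 2.4
position: [0.5791, 0.2866, 0.0462]
tcp_rot: [0.796, 0.605, 0.001, 0.0]
ft_force: [-2.2, 1.1, 6.4]
width: 0.0107
gripper_force: 62.1
```

{"op": "servo_tool", "data": {
  "targets": [
    [0, 0, 0, 0, 0, 0.03, 0.0],
    [0, 0, 0, 0, 0, 0.06, 0.0],
    [0, 0, 0, 0, 0, 0.1, 0.0],
    [0, 0, 0, 0, 0, 0.14, 0.0],
    [0, 0, 0, 0, 0, 0.17, 0.0],
    [0, 0, 0, 0, 0, 0.17, 0.0]
  ]
}}

```text
clock: 3.0
position: [0.5809, 0.287, 0.2212]
tcp_rot: [0.796, 0.605, 0.005, 0.001]
ft_force: [0.9, 0.1, -1.3]
width: 0.0109
gripper_force: 61.2
```

```bash
python3 - <<'E'
from w import *
s,y,M=tool(); print(s['position'].round(4),y,s['width'],s['ft_force'].round(2),s['clock'])
f=grab('wrist'); cv2.imwrite('pics/w2.png',f['color'])
E
```

```text
[0.5809 0.287  0.2212] -0.2710812313789961 0.010857243547386819 [ 0.86  0.1  -1.3 ] 3.0
```

View pics/w2.png

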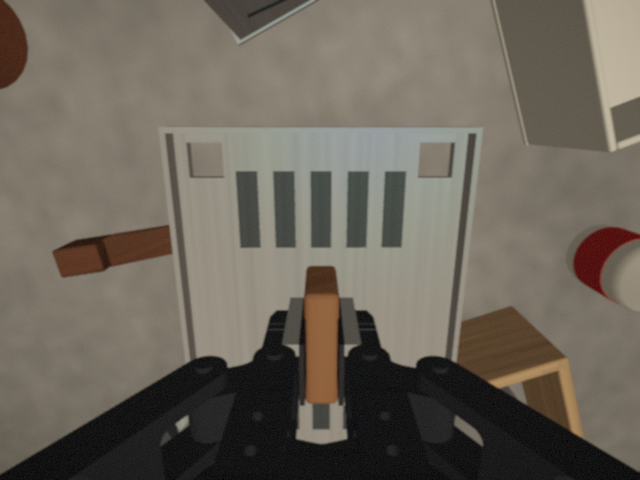

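The tray is held level. Its two +y holes show at (206,160) and (436,160).

```bash
cat >> w.py <<'E'
def holes_in_hand(px,dz=-.008,f=None):
    f=f or grab('wrist'); s,y,M=tool(); p=s['position']
    H=np.array([ray(f,u,v,p[2]+dz)[:2] for u,v in px]); 
    ex=np.array([np.cos(y),np.sin(y)]); ey=np.array([-ex[1],ex[0]])
    D=H-p[:2]; d=H[1]-H[0]
    print('tcp',p.round(4),'yaw',round(y,4)); print('local holes',(D@np.c_[ex,ey]).round(4),'span',np.linalg.norm(d).round(4),'ang',np.arctan2(d[1],d[0]).round(4))
E
python3 - <<'E'
from w import *
holes_in_hand([(206,160),(436,160)])
E
```

```text
tcp [0.5785 0.286  0.2149] yaw -0.2711
local holes [[-0.0426  0.0626]
 [ 0.0446  0.0624]] span 0.0872 ang -0.273
```

{"op": "servo_tool", "data": {
  "targets": [
    [0, 0, 0.06, 0.014, -0.044, 0, 0],
    [0, 0, 0.12, 0.028, -0.088, 0, 0],
    [0, 0, 0.18, 0.041, -0.132, 0, 0],
    [0, 0, 0.24, 0.055, -0.176, 0, 0],
    [0, 0, 0.3, 0.068, -0.22, 0, 0],
    [0, 0, 0.348, 0.0815, -0.25, 0, 0],
    [0, 0, 0.348, 0.0815, -0.2635, 0, 0],
    [0, 0, 0.348, 0.0815, -0.2635, 0, 0],
    [0, 0, 0.348, 0.0815, -0.2635, 0, 0]
  ]
}}

```text
clock: 4.0
position: [0.6586, 0.0233, 0.2126]
tcp_rot: [0.68, 0.734, -0.001, -0.001]
ft_force: [-0.4, 1.0, -1.3]
width: 0.0109
gripper_force: 61.0
```

```bash
python3 - <<'E'
from w import *
f=grab('wrist'); cv2.imwrite('pics/w3.png',f['color'])
holes_in_hand([(206,160),(436,160)],f=f)
f=grab('top'); hsv=f['color']; W=cloud(f);z=W[...,2]
# plate in hand from top camera
for b in blobs(f,(abs(z-.207)<.012),.207,500): print('plate top view',b)
E
```

```text
tcp [0.6587 0.0239 0.2131] yaw 0.0774
local holes [[-0.0428  0.0615]
 [ 0.0424  0.0613]] span 0.0852 ang 0.075
plate top view (array([342., 145.]), array([0.65750724, 0.01761076]), 0.1426171511411667, 0.11508436501026154, np.float64(-1.502343990420262))
```

View pics/w3.png

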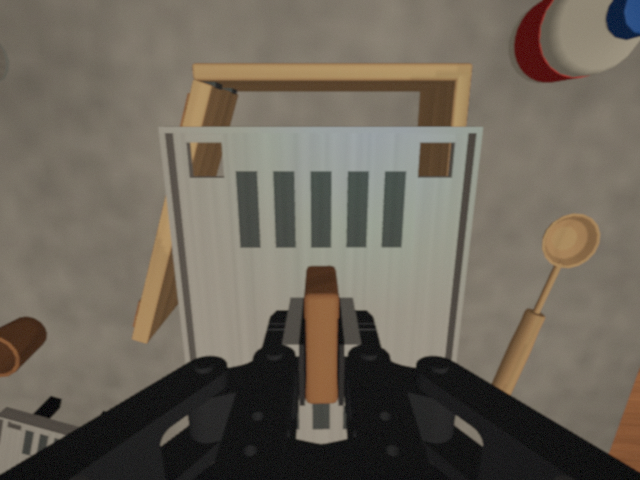

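The tray hides the posts. The far wall top is at v≈72, and the hole at (436,160) shows the wall behind it. I'll recheck the post centres using tip pixels only.

```bash
python3 - <<'E'
from w import *
import pickle
f=pickle.load(open('top0.pkl','rb')); W=cloud(f)
P=[]
for u,v in [(368,126),(302,131),(372,170),(305,175)]:
    R=W[v-10:v+11,u-10:u+11].reshape(-1,3); R=R[R[:,2]>.08]; 
    t=R[R[:,2]>.122]; print(len(t),t.mean(0).round(4),t[:,:2].min(0).round(4),t[:,:2].max(0).round(4),t[:,2].max().round(4),'all',R.mean(0).round(4)); P.append(t.mean(0))
print(np.mean(P,0))
s,y,M=tool(); print(s['position'].round(4))
# plate in-hand edges in top view: along bay x through y offset
f=grab('top'); W=cloud(f); m=abs(W[...,2]-.207)<.012
Q=W[m][:,:2]; c,sn=np.cos(.077),np.sin(.077); Q=(Q-s['position'][:2])@np.array([[c,-sn],[sn,c]])
print('plate extents local x,y', np.percentile(Q,[.5,99.5],axis=0).round(4), np.median(W[m][:,2]))
E
```

```text
18 [ 0.7103 -0.0375  0.1279] [ 0.7072 -0.0406] [ 0.7144 -0.0334] 0.1321 all [ 0.719  -0.0367  0.1037]
16 [0.7009 0.0883 0.1289] [0.6977 0.0855] [0.7048 0.0912] 0.1328 all [0.7106 0.0895 0.1025]
16 [ 0.6246 -0.0438  0.1289] [ 0.6212 -0.0472] [ 0.6274 -0.0409] 0.1321 all [ 0.6235 -0.0434  0.1135]
16 [0.6153 0.0809 0.1286] [0.6123 0.078 ] [0.6183 0.0837] 0.1324 all [0.614  0.0811 0.1141]
[0.66274874 0.02197724 0.12857061]
[0.6589 0.0241 0.2136]
plate extents local x,y [[-0.0574 -0.076 ]
 [ 0.0537  0.4967]] 0.2045809119224307
```

{"op": "servo_tool", "data": {
  "targets": [
    [0, 0, 0, 0.005, -0.001, 0, 0],
    [0, 0, 0, 0.005, -0.001, -0.02, 0],
    [0, 0, 0, 0.005, -0.001, -0.04, 0],
    [0, 0, 0, 0.005, -0.001, -0.055, 0],
    [0, 0, 0, 0.005, -0.001, -0.055, 0],
    [0, 0, 0, 0.005, -0.001, -0.055, 0]
  ]
}}

```text
clock: 4.75
position: [0.6645, 0.0218, 0.1593]
tcp_rot: [0.679, 0.734, -0.0, -0.0]
ft_force: [-0.3, 0.3, -1.6]
width: 0.0108
gripper_force: 61.0
```

```bash
python3 - <<'E'
from w import *
s,y,M=tool(); print(s['position'].round(4),y.round(4),s['ft_force'].round(2))
f=grab('wrist'); cv2.imwrite('pics/w4.png',np.hstack([cv2.resize(f['color'][110:200,160:260],None,fx=4,fy=4),cv2.resize(f['color'][110:200,390:490],None,fx=4,fy=4)]))
E
```

```text
[0.6645 0.0218 0.1593] 0.0773 [-0.29  0.28 -1.55]
```

View pics/w4.png

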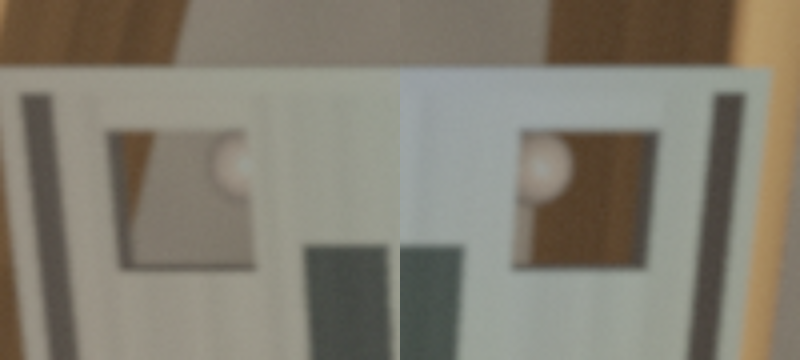

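The post tips show through the holes, at about (220,152) and (425.7,151) in the full frame.

```bash
cat >> w.py <<'E'
def fit(tips,holes,dz=-.008,zt=.129):
    f=grab('wrist'); s,y,M=tool(); p=s['position']
    T=np.array([ray(f,u,v,zt)[:2] for u,v in tips]);H=np.array([ray(f,u,v,p[2]+dz)[:2] for u,v in holes])
    print(p.round(4),y.round(4)); print('tips',T.round(4),np.linalg.norm(T[1]-T[0]).round(4)); print('holes',H.round(4)); print('shift needed',(T.mean(0)-H.mean(0)).round(4),'turn',(np.arctan2(*(T[1]-T[0])[::-1])-np.arctan2(*(H[1]-H[0])[::-1])).round(4))
E
python3 - <<'E'
from w import *
fit([(219.8,152),(425.7,151.3)],[(206.3,159.7),(435.9,159.9)])
E
```

```text
[0.6654 0.0216 0.1608] 0.0772
tips [[0.6173 0.0813]
 [0.7049 0.0882]] 0.0878
holes [[0.6181 0.0803]
 [0.7028 0.0866]]
shift needed [0.0006 0.0013] turn 0.0042
```

{"op": "servo_tool", "data": {
  "targets": [
    [0, 0, 0, 0, 0.001, -0.01, 0],
    [0, 0, 0, 0, 0.001, -0.02, 0],
    [0, 0, 0, 0, 0.001, -0.03, 0],
    [0, 0, 0, 0, 0.001, -0.04, 0],
    [0, 0, 0, 0, 0.001, -0.05, 0],
    [0, 0, 0, 0, 0.001, -0.05, 0]
  ]
}}

```text
clock: 5.45
position: [0.663, 0.0225, 0.1065]
tcp_rot: [0.679, 0.734, -0.001, -0.002]
ft_force: [-0.7, -0.5, -2.5]
width: 0.0109
gripper_force: 61.0
```

Through freely. On down to the seat.

{"op": "servo_tool", "data": {
  "targets": [
    [0, 0, 0, 0, 0, -0.01, 0],
    [0, 0, 0, 0, 0, -0.02, 0],
    [0, 0, 0, 0, 0, -0.03, 0],
    [0, 0, 0, 0, 0, -0.04, 0],
    [0, 0, 0, 0, 0, -0.048, 0],
    [0, 0, 0, 0, 0, -0.054, 0],
    [0, 0, 0, 0, 0, -0.054, 0],
    [0, 0, 0, 0, 0, -0.054, 0]
  ]
}}

```text
clock: 6.25
position: [0.6648, 0.0224, 0.0553]
tcp_rot: [0.679, 0.734, 0.0, 0.0]
ft_force: [0.5, 0.0, -1.9]
width: 0.011
gripper_force: 61.0
```

{"op": "servo_tool", "data": {
  "targets": [
    [0, 0, 0, 0, 0, -0.002, 0],
    [0, 0, 0, 0, 0, -0.004, 0],
    [0, 0, 0, 0, 0, -0.004, 0],
    [0, 0, 0, 0, 0, -0.004, 0]
  ]
}}

```text
clock: 6.65
position: [0.6651, 0.0224, 0.0542]
tcp_rot: [0.679, 0.734, 0.0, 0.001]
ft_force: [-10.6, 0.4, 17.0]
width: 0.0103
gripper_force: 63.6
```

{"op": "servo_tool", "data": {
  "targets": [
    [0, 0, 0, 0, 0, 0.002, 0.035],
    [0, 0, 0, 0, 0, 0.002, 0.035],
    [0, 0, 0, 0, 0, 0.002, 0.035],
    [0, 0, 0, 0, 0, 0.03, 0.035],
    [0, 0, 0, 0, 0, 0.07, 0.04],
    [0, 0, 0, 0, 0, 0.11, 0.05],
    [0, 0, 0, 0, 0, 0.15, 0.06],
    [0, 0, 0, 0, 0, 0.15, 0.06],
    [0, 0, 0, 0, 0, 0.15, 0.06]
  ]
}}

```text
clock: 7.55
position: [0.6656, 0.0224, 0.2028]
tcp_rot: [0.679, 0.734, 0.001, 0.001]
ft_force: [0.0, 0.0, -0.5]
width: 0.0601
gripper_force: 0.0
```

```bash
python3 - <<'E'
from w import *
s,y,M=tool(); print(s['position'].round(4),y.round(4),s['ft_force'].round(2),s['clock'])
f=grab('wrist'); W=cloud(f);z=W[...,2]
m=(abs(z-.046)<.006); print('plate z',np.median(z[m]), 'std',np.std(z[m])); 
A=np.c_[W[m][:,:2]-s['position'][:2],np.ones(m.sum())]; print('tilt fit',np.linalg.lstsq(A,z[m],rcond=None)[0].round(4))
f=grab('top'); W=cloud(f); z=W[...,2]; hi=W[...,0]>.3
for b in blobs(f,(z>.028)&(z<.056)&hi,.038,500)+blobs(f,(z>.056)&(z<.09)&hi&(abs(W[...,1])<.35),.068,60): print(b)
hsv=cv2.cvtColor(f['color'],cv2.COLOR_BGR2HSV)
for b in blobs(f,(hsv[...,0]<15)&(hsv[...,1]>120)&(hsv[...,2]<130),.02,250): print('w',b)
E
```

```text
[0.6656 0.0224 0.2028] 0.077 [ 0.03  0.02 -0.52] 7.55
plate z 0.04589584268395691 std 0.001647287245033846
tilt fit [ 0.0032 -0.0002  0.046 ]
(array([490., 290.]), array([ 0.40061375, -0.27685523]), 0.15410391986370087, 0.11313176155090332, np.float64(1.3044530535438539))
(array([498., 194.]), array([ 0.60093659, -0.30241483]), 0.15397432446479797, 0.11537247151136398, np.float64(1.3807132039904912))
(array([340., 162.]), array([0.66697705, 0.01833891]), 0.14824463427066803, 0.11630705744028091, np.float64(-1.4961922048154763))
(array([490.,  77.]), array([ 0.8347711 , -0.29474515]), 0.1624465435743332, 0.12870655953884125, np.float64(0.817203830243074))
(array([121.,  58.]), array([0.85873812, 0.43295124]), 0.22308553755283356, 0.13046996295452118, np.float64(-1.4584066843805656))
(array([490., 291.]), array([ 0.40038338, -0.27364236]), 0.0460122749209404, 0.012550607323646545, np.float64(1.3011844227799454))
(array([500., 189.]), array([ 0.59894019, -0.29906681]), 0.04592306166887283, 0.014189820736646652, np.float64(1.396975530870951))
(array([376., 117.]), array([ 0.74670464, -0.
[... 302 characters left out ...]
0228386, np.float64(0.09030553720003875))
(array([196.,  50.]), array([0.89137381, 0.30579847]), 0.07151413708925247, 0.006791098974645138, np.float64(0.11361415556117116))
(array([182.,  33.]), array([0.92552656, 0.33710235]), 0.029277466237545013, 0.018479622900485992, np.float64(-1.474831156159519))
w (array([ 82., 320.]), array([0.34242448, 0.54003376]), 0.07573801279067993, 0.05549479275941849, np.float64(0.10889956148340385))
w (array([110., 317.]), array([0.3494114 , 0.47703123]), 0.07566914707422256, 0.04729761555790901, np.float64(0.10194938515094809))
w (array([200., 290.]), array([0.40441054, 0.29947099]), 0.11711031198501587, 0.02983577363193035, np.float64(-0.15625312063518315))
```

{"op": "servo_tool", "data": {
  "targets": [
    [0, 0, -0.04, -0.01, -0.045, -0.01, 0.06],
    [0, 0, -0.08, -0.019, -0.09, -0.02, 0.06],
    [0, 0, -0.12, -0.028, -0.135, -0.022, 0.06],
    [0, 0, -0.16, -0.036, -0.18, -0.022, 0.06],
    [0, 0, -0.2, -0.045, -0.225, -0.022, 0.06],
    [0, 0, -0.24, -0.054, -0.27, -0.022, 0.06],
    [0, 0, -0.267, -0.064, -0.31, -0.022, 0.06],
    [0, 0, -0.267, -0.064, -0.3245, -0.022, 0.06],
    [0, 0, -0.267, -0.064, -0.3245, -0.022, 0.06],
    [0, 0, -0.267, -0.064, -0.3245, -0.022, 0.06]
  ]
}}

```text
clock: 8.65
position: [0.6002, -0.301, 0.1776]
tcp_rot: [0.771, 0.637, -0.0, -0.001]
ft_force: [-0.8, 1.0, 0.4]
width: 0.0601
gripper_force: 0.0
```

```bash
cat >> w.py <<'E'
def plate():
    f=grab('wrist'); W=cloud(f); z=W[...,2]; s,y,M=tool(); print(s['position'].round(4),'tool yaw',y.round(4))
    for b in blobs(f,(abs(z-.038)<.01),.038,3000):
        if abs(b[2]-.154)<.006: print('plate',b[1:],'need yaw',(b[4]-np.pi/2).round(4)); r=b
    # holes: expected places, refined by corner-window centroid on depth
    c,a=r[1],r[4]-np.pi/2; ex=np.array([np.cos(a),np.sin(a)]); ey=np.array([-ex[1],ex[0]]); H=[]
    lab=W[...,:2]-c; X=lab@ex; Y=lab@ey
    for sx,sy in [(1,1),(-1,1),(-1,-1),(1,-1)]:
        X0=np.array([*(c+sx*.043*ex+sy*.063*ey),.038]); q=f['R']@X0+f['t']; u,v=q[:2]/q[2]*f['f']+[f['cx'],f['cy']]
        u0,v0=int(u)-16,int(v)-16; w=z[v0:v0+33,u0:u0+33]; m=((w<.02)*255).astype(np.uint8)
        n,l,st,ce=cv2.connectedComponentsWithStats(m); 
        k=max(range(1,n),key=lambda i:st[i][4]) if n>1 else 0
        H.append(ray(f,u0+ce[k][0],v0+ce[k][1],.038)[:2]); 
    H=np.array(H); print('holes centre',H.mean(0).round(4),[np.linalg.norm(H[i]-H[i-1]).round(4) for i in range(4)])
E
python3 -c "
from w import *
plate()"
```

```text
[ 0.6005 -0.3004  0.178 ] tool yaw -0.1889
plate (array([ 0.40438423, -0.27871352]), 0.15553143620491028, 0.10994811356067657, np.float64(1.301887763623835)) need yaw -0.2689
plate (array([ 0.60128015, -0.30377772]), 0.1540149450302124, 0.11518533527851105, np.float64(1.379425831919547)) need yaw -0.1914
holes centre [ 0.6018 -0.3009] [np.float64(0.1245), np.float64(0.0851), np.float64(0.1243), np.float64(0.0851)]
```

{"op": "servo_tool", "data": {
  "targets": [
    [0, 0, 0, 0.001, 0.0, -0.05, 0.06],
    [0, 0, 0, 0.001, 0.0, -0.1, 0.06],
    [0, 0, 0, 0.001, 0, -0.12, 0.06],
    [0, 0, 0, 0.001, 0, -0.133, 0.06],
    [0, 0, 0, 0.001, 0, -0.133, 0.06],
    [0, 0, 0, 0.001, 0, -0.133, 0.0],
    [0, 0, 0, 0.001, 0, -0.133, 0.0],
    [0, 0, 0, 0.001, 0, -0.133, 0.0],
    [0, 0, 0, 0.001, 0, -0.133, 0.0],
    [0, 0, 0, 0.001, 0, -0.133, 0.0]
  ],
  "grip_force": 60
}}

```text
clock: 9.7
position: [0.6023, -0.3026, 0.0481]
tcp_rot: [0.771, 0.637, 0.0, 0.001]
ft_force: [-3.2, 1.4, 5.5]
width: 0.0106
gripper_force: 63.5
```

{"op": "servo_tool", "data": {
  "targets": [
    [0, 0, 0, 0, 0, 0.03, 0.0],
    [0, 0, 0, 0, 0, 0.06, 0.0],
    [0, 0, 0, 0, 0, 0.1, 0.0],
    [0, 0, 0, 0, 0, 0.14, 0.0],
    [0, 0, 0, 0, 0, 0.17, 0.0],
    [0, 0, 0, 0, 0, 0.17, 0.0],
    [0, 0, 0, 0, 0, 0.17, 0.0]
  ]
}}

```text
clock: 10.4
position: [0.6018, -0.3023, 0.2167]
tcp_rot: [0.771, 0.637, 0.0, 0.001]
ft_force: [-1.0, 0.5, -4.7]
width: 0.0104
gripper_force: 62.4
```

{"op": "servo_tool", "data": {
  "targets": [
    [0, 0, 0.04, 0.01, 0.045, 0, 0],
    [0, 0, 0.08, 0.019, 0.09, 0, 0],
    [0, 0, 0.12, 0.028, 0.135, 0, 0],
    [0, 0, 0.16, 0.036, 0.18, 0, 0],
    [0, 0, 0.2, 0.045, 0.225, 0, 0],
    [0, 0, 0.24, 0.054, 0.27, 0, 0],
    [0, 0, 0.266, 0.0625, 0.305, 0, 0],
    [0, 0, 0.266, 0.0625, 0.3245, -0.02, 0],
    [0, 0, 0.266, 0.0625, 0.3245, -0.04, 0],
    [0, 0, 0.266, 0.0625, 0.3245, -0.055, 0]
  ]
}}

```text
clock: 11.4
position: [0.6618, 0.0235, 0.1564]
tcp_rot: [0.679, 0.734, -0.002, -0.002]
ft_force: [-0.1, -1.0, -3.8]
width: 0.0108
gripper_force: 62.3
```

{"op": "servo_tool", "data": {
  "targets": [
    [0, 0, 0, 0, 0, 0, 0.0],
    [0, 0, 0, 0, 0, 0, 0.0],
    [0, 0, 0, 0, 0, 0, 0.0]
  ]
}}

```text
clock: 11.7
position: [0.6647, 0.0217, 0.1623]
tcp_rot: [0.68, 0.733, 0.0, 0.001]
ft_force: [0.1, -0.0, -2.0]
width: 0.0106
gripper_force: 62.3
```

```bash
python3 - <<'E'
from w import *
s,y,M=tool(); print(s['position'].round(4),y.round(4),s['ft_force'].round(2))
f=grab('wrist'); cv2.imwrite('pics/w5.png',np.hstack([cv2.resize(f['color'][110:200,160:260],None,fx=4,fy=4),cv2.resize(f['color'][110:200,390:490],None,fx=4,fy=4)]))
E
```

```text
[0.6647 0.0217 0.1623] 0.075 [ 0.05 -0.05 -2.  ]
```

View pics/w5.png

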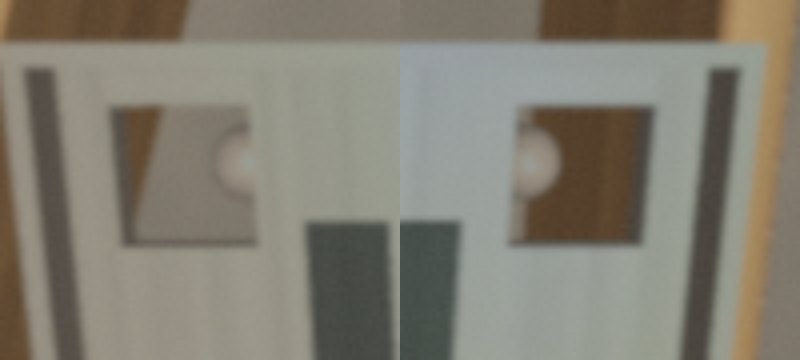

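Post tips are again visible through both holes, at about (221.5,150.7) and (422.2,150.5), with the hole centres near (206,153.5) and (435.5,153.5).

```bash
python3 - <<'E'
from w import *
fit([(221.5,150.7),(422.2,150.5)],[(206,153.5),(435.5,153.5)],dz=-.010)
E
```

```text
[0.6649 0.0219 0.1628] 0.0752
tips [[0.6174 0.0819]
 [0.7039 0.0883]] 0.0868
holes [[0.6172 0.0825]
 [0.7029 0.0888]]
shift needed [ 0.0006 -0.0006] turn 0.001
```

{"op": "servo_tool", "data": {
  "targets": [
    [0, 0, 0, 0, -0.0005, -0.01, 0],
    [0, 0, 0, 0, -0.0005, -0.02, 0],
    [0, 0, 0, 0, -0.0005, -0.03, 0],
    [0, 0, 0, 0, -0.0005, -0.04, 0],
    [0, 0, 0, 0, -0.0005, -0.05, 0],
    [0, 0, 0, 0, -0.0005, -0.058, 0],
    [0, 0, 0, 0, -0.0005, -0.064, 0],
    [0, 0, 0, 0, -0.0005, -0.064, 0]
  ]
}}

```text
clock: 12.6
position: [0.6633, 0.022, 0.0959]
tcp_rot: [0.68, 0.733, -0.001, -0.001]
ft_force: [-0.1, -0.6, -2.4]
width: 0.0106
gripper_force: 62.3
```

{"op": "servo_tool", "data": {
  "targets": [
    [0, 0, 0, 0, 0, -0.003, 0],
    [0, 0, 0, 0, 0, -0.006, 0],
    [0, 0, 0, 0, 0, -0.008, 0],
    [0, 0, 0, 0, 0, -0.008, 0]
  ]
}}

```text
clock: 13.0
position: [0.6656, 0.022, 0.0942]
tcp_rot: [0.68, 0.734, 0.001, 0.001]
ft_force: [-11.2, 0.2, 21.2]
width: 0.0107
gripper_force: 66.0
```

{"op": "servo_tool", "data": {
  "targets": [
    [0, 0, 0, 0, 0, 0.004, 0.035],
    [0, 0, 0, 0, 0, 0.004, 0.035],
    [0, 0, 0, 0, 0, 0.004, 0.035],
    [0, 0, 0, 0, 0, 0.04, 0.035],
    [0, 0, 0, 0, 0, 0.08, 0.05],
    [0, 0, 0, 0, 0, 0.12, 0.06],
    [0, 0, 0, 0, 0, 0.12, 0.06],
    [0, 0, 0, 0, 0, 0.12, 0.06]
  ]
}}

```text
clock: 13.8
position: [0.6651, 0.0219, 0.2108]
tcp_rot: [0.68, 0.733, 0.001, 0.001]
ft_force: [0.8, -0.3, -0.3]
width: 0.0602
gripper_force: 0.0
```

```bash
python3 - <<'E'
from w import *
s,y,M=tool(); print(s['position'].round(4),y.round(4),s['ft_force'].round(2),s['clock'])
f=grab('wrist'); W=cloud(f);z=W[...,2]
m=(abs(z-.084)<.005); print('plate z',np.median(z[m]), 'std',np.std(z[m])); 
f=grab('top'); W=cloud(f); z=W[...,2]; hi=W[...,0]>.3
for b in blobs(f,(z>.028)&(z<.056)&hi,.038,500): print(b)
hsv=cv2.cvtColor(f['color'],cv2.COLOR_BGR2HSV)
for b in blobs(f,(hsv[...,0]<15)&(hsv[...,1]>120)&(hsv[...,2]<130),.02,250): print('w',b)
E
```

```text
[0.6651 0.0219 0.2108] 0.076 [ 0.76 -0.32 -0.27] 13.8
plate z 0.08388669167245467 std 0.001385946500341494
(array([487., 291.]), array([ 0.40061375, -0.27685523]), 0.15410391986370087, 0.11313176155090332, np.float64(1.3044530535438539))
(array([491.,  77.]), array([ 0.83634365, -0.29675689]), 0.1628955900669098, 0.126167431473732, np.float64(0.8016805971441383))
(array([121.,  58.]), array([0.85790944, 0.43331653]), 0.22340764105319977, 0.1305258721113205, np.float64(-1.4663276911212746))
w (array([ 82., 320.]), array([0.34242448, 0.54003376]), 0.07573801279067993, 0.05549479275941849, np.float64(0.10889956148340385))
w (array([110., 317.]), array([0.35009551, 0.47767928]), 0.07590952515602112, 0.04816353693604469, np.float64(0.12902346362210038))
w (array([200., 290.]), array([0.40429321, 0.30002499]), 0.1167716383934021, 0.030097685754299164, np.float64(-0.13387910536910042))
```

{"op": "servo_tool", "data": {
  "targets": [
    [0, 0, -0.04, -0.03, -0.034, 0, 0.06],
    [0, 0, -0.08, -0.06, -0.068, 0, 0.06],
    [0, 0, -0.12, -0.09, -0.102, -0.01, 0.06],
    [0, 0, -0.16, -0.12, -0.136, -0.02, 0.06],
    [0, 0, -0.2, -0.15, -0.17, -0.031, 0.06],
    [0, 0, -0.24, -0.18, -0.204, -0.031, 0.06],
    [0, 0, -0.28, -0.21, -0.238, -0.031, 0.06],
    [0, 0, -0.32, -0.24, -0.272, -0.031, 0.06],
    [0, 0, -0.345, -0.2635, -0.298, -0.031, 0.06],
    [0, 0, -0.345, -0.2635, -0.298, -0.031, 0.06]
  ]
}}

```text
clock: 14.9
position: [0.3971, -0.2781, 0.1762]
tcp_rot: [0.797, 0.604, -0.001, -0.002]
ft_force: [0.5, 0.7, -0.2]
width: 0.0601
gripper_force: 0.0
```

{"op": "servo_tool", "data": {
  "targets": [
    [0, 0, 0, 0, 0, 0, 0.06],
    [0, 0, 0, 0, 0, 0, 0.06],
    [0, 0, 0, 0, 0, 0, 0.06]
  ]
}}

```text
clock: 15.2
position: [0.4011, -0.275, 0.1777]
tcp_rot: [0.795, 0.607, 0.0, -0.001]
ft_force: [0.0, 0.8, 0.7]
width: 0.0597
gripper_force: 0.0
```

```bash
python3 -c "
from w import *
plate()"
```

```text
[ 0.4012 -0.2751  0.1779] tool yaw -0.2671
plate (array([ 0.40095979, -0.27796641]), 0.15343526005744934, 0.11516618728637695, np.float64(1.302366999461995)) need yaw -0.2684
holes centre [ 0.4017 -0.2751] [np.float64(0.1254), np.float64(0.0851), np.float64(0.1252), np.float64(0.0851)]
```

{"op": "servo_tool", "data": {
  "targets": [
    [0, 0, 0, 0.0005, 0.0, -0.05, 0.06],
    [0, 0, 0, 0.0005, 0.0, -0.1, 0.06],
    [0, 0, 0, 0.0005, 0, -0.12, 0.06],
    [0, 0, 0, 0.0005, 0, -0.133, 0.06],
    [0, 0, 0, 0.0005, 0, -0.133, 0.06],
    [0, 0, 0, 0.0005, 0, -0.133, 0.0],
    [0, 0, 0, 0.0005, 0, -0.133, 0.0],
    [0, 0, 0, 0.0005, 0, -0.133, 0.0],
    [0, 0, 0, 0.0005, 0, -0.133, 0.0],
    [0, 0, 0, 0.0005, 0, -0.133, 0.0]
  ],
  "grip_force": 60
}}

```text
clock: 16.25
position: [0.4018, -0.2768, 0.0467]
tcp_rot: [0.796, 0.606, 0.0, 0.001]
ft_force: [-1.4, 1.6, 7.1]
width: 0.0108
gripper_force: 62.0
```

{"op": "servo_tool", "data": {
  "targets": [
    [0, 0, 0, 0, 0, 0.03, 0.0],
    [0, 0, 0, 0, 0, 0.06, 0.0],
    [0, 0, 0, 0, 0, 0.1, 0.0],
    [0, 0, 0, 0, 0, 0.14, 0.0],
    [0, 0, 0, 0, 0, 0.17, 0.0],
    [0, 0, 0, 0, 0, 0.17, 0.0],
    [0, 0, 0, 0, 0, 0.17, 0.0],
    [0, 0, 0, 0, 0, 0.17, 0.0]
  ]
}}

```text
clock: 17.05
position: [0.4002, -0.2754, 0.2134]
tcp_rot: [0.796, 0.606, -0.0, -0.001]
ft_force: [-0.3, -0.0, -3.1]
width: 0.0108
gripper_force: 61.0
```

{"op": "servo_tool", "data": {
  "targets": [
    [0, 0, 0.04, 0.03, 0.034, 0, 0],
    [0, 0, 0.08, 0.06, 0.068, 0, 0],
    [0, 0, 0.12, 0.09, 0.102, 0, 0],
    [0, 0, 0.16, 0.12, 0.136, 0, 0],
    [0, 0, 0.2, 0.15, 0.17, 0, 0],
    [0, 0, 0.24, 0.18, 0.204, 0, 0],
    [0, 0, 0.28, 0.21, 0.238, 0, 0],
    [0, 0, 0.32, 0.24, 0.272, 0, 0],
    [0, 0, 0.344, 0.263, 0.298, 0, 0],
    [0, 0, 0.344, 0.263, 0.298, -0.01, 0]
  ]
}}

```text
clock: 18.05
position: [0.6655, 0.0261, 0.2033]
tcp_rot: [0.678, 0.735, 0.0, -0.001]
ft_force: [-0.4, 0.6, -2.5]
width: 0.0107
gripper_force: 60.9
```

{"op": "servo_tool", "data": {
  "targets": [
    [0, 0, 0, 0, 0, -0.02, 0.0],
    [0, 0, 0, 0, 0, -0.04, 0.0],
    [0, 0, 0, 0, 0, -0.045, 0.0],
    [0, 0, 0, 0, 0, -0.045, 0.0],
    [0, 0, 0, 0, 0, -0.045, 0.0]
  ]
}}

```text
clock: 18.55
position: [0.664, 0.0216, 0.1605]
tcp_rot: [0.68, 0.733, -0.0, -0.0]
ft_force: [0.7, 0.2, -1.1]
width: 0.0107
gripper_force: 60.8
```

```bash
python3 - <<'E'
from w import *
s,y,M=tool(); print(s['position'].round(4),y.round(4),s['ft_force'].round(2))
f=grab('wrist'); cv2.imwrite('pics/w6.png',np.hstack([cv2.resize(f['color'][110:200,160:260],None,fx=4,fy=4),cv2.resize(f['color'][110:200,390:490],None,fx=4,fy=4)]))
E
```

```text
[0.664  0.0216 0.1605] 0.0746 [ 0.66  0.19 -1.12]
```

View pics/w6.png

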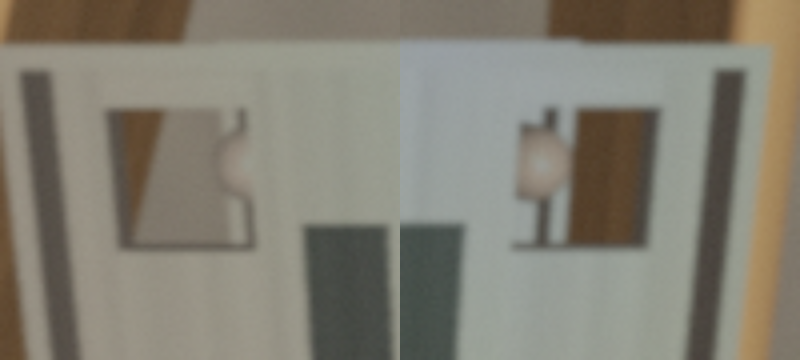

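Post tips are near (222,151) and (425.7,151), with the hole centres near (205.5,154.3) and (436,154.3). The edge of the tray below is also visible through the holes.

```bash
python3 - <<'E'
from w import *
fit([(222,151.2),(425.7,151.2)],[(205.5,154.3),(436,154.3)],dz=-.0087)
E
```

```text
[0.6648 0.0217 0.1618] 0.0747
tips [[0.6175 0.0817]
 [0.7047 0.0881]] 0.0874
holes [[0.6171 0.0823]
 [0.7023 0.0885]]
shift needed [ 0.0014 -0.0005] turn 0.0
```

{"op": "servo_tool", "data": {
  "targets": [
    [0, 0, 0, 0.001, -0.0005, -0.008, 0],
    [0, 0, 0, 0.001, -0.0005, -0.016, 0],
    [0, 0, 0, 0.001, -0.0005, -0.022, 0],
    [0, 0, 0, 0.001, -0.0005, -0.026, 0],
    [0, 0, 0, 0.001, -0.0005, -0.026, 0]
  ]
}}

```text
clock: 19.15
position: [0.6643, 0.0215, 0.1329]
tcp_rot: [0.68, 0.733, -0.001, -0.001]
ft_force: [-0.4, -0.1, -1.9]
width: 0.0105
gripper_force: 60.9
```

{"op": "servo_tool", "data": {
  "targets": [
    [0, 0, 0, 0, 0, -0.003, 0],
    [0, 0, 0, 0, 0, -0.006, 0],
    [0, 0, 0, 0, 0, -0.009, 0],
    [0, 0, 0, 0, 0, -0.009, 0]
  ]
}}

```text
clock: 19.55
position: [0.6669, 0.0216, 0.1309]
tcp_rot: [0.68, 0.733, 0.002, 0.002]
ft_force: [-10.7, 0.7, 24.1]
width: 0.0105
gripper_force: 65.1
```

{"op": "servo_tool", "data": {
  "targets": [
    [0, 0, 0, 0, 0, 0.004, 0.035],
    [0, 0, 0, 0, 0, 0.004, 0.035],
    [0, 0, 0, 0, 0, 0.004, 0.035],
    [0, 0, 0, 0, 0, 0.04, 0.035],
    [0, 0, 0, 0, 0, 0.08, 0.05],
    [0, 0, 0, 0, 0, 0.11, 0.06],
    [0, 0, 0, 0, 0, 0.11, 0.06],
    [0, 0, 0, 0, 0, 0.11, 0.06]
  ]
}}

```text
clock: 20.35
position: [0.6656, 0.0214, 0.236]
tcp_rot: [0.68, 0.733, 0.001, 0.001]
ft_force: [-0.3, 0.2, -1.0]
width: 0.06
gripper_force: 0.0
```

```bash
python3 - <<'E'
from w import *
s,y,M=tool(); print(s['position'].round(4),y.round(4),s['clock'])
f=grab('wrist'); W=cloud(f);z=W[...,2]
m=(abs(z-.122)<.005); print('plate z',np.median(z[m]),np.std(z[m])); 
f=grab('top'); W=cloud(f); z=W[...,2]; hsv=cv2.cvtColor(f['color'],cv2.COLOR_BGR2HSV)
g=(hsv[...,0]<17)&(hsv[...,1]>120)&(hsv[...,2]<140)&(W[...,1]>.2)&(W[...,1]<.4)&(W[...,0]<.5)
print('heel');[print(b) for b in blobs(f,g&(z>.029),.036,40)]
print('all');[print(b) for b in blobs(f,g,.01,100)]
R=W[g]; print(R.min(0),R.max(0))
m=(z>.085)&(z<.105)&(W[...,0]>.5)&(W[...,0]<.62)&(abs(W[...,1])<.2)
Q=W[m]; print('gate top', rect(Q[:,:2])); 
for a in Q[np.argsort(Q[:,1])][[0,5,-5,-1]]: print(a.round(4))
E
```

```text
[0.6656 0.0214 0.236 ] 0.075 20.35
plate z 0.1218679982989092 0.0009459343374783234
heel
(array([195., 308.]), array([0.36659354, 0.30324358]), 0.03967006877064705, 0.025300052016973495, np.float64(-0.1199876576490837))
all
(array([199., 290.]), array([0.40379986, 0.3019883 ]), 0.11807198077440262, 0.0300508551299572, np.float64(-0.15372311759960855))
[ 0.34692086  0.28183109 -0.001232  ] [0.46306122 0.31804601 0.039647  ]
gate top (array([0.61055297, 0.00072629]), 0.17413392663002014, 0.028256602585315704, np.float64(1.4933002032863536))
[ 0.6169 -0.0853  0.0912]
[ 0.6107 -0.085   0.0926]
[0.604  0.0827 0.0906]
[0.6032 0.0886 0.0851]
```

All three trays are seated (plates at 46, 84 and 122 mm). Next is the wedge.

{"op": "servo_tool", "data": {
  "targets": [
    [0, 0, 0.14, -0.03, 0.028, 0, 0.06],
    [0, 0, 0.28, -0.06, 0.056, 0, 0.06],
    [0, 0, 0.42, -0.09, 0.085, 0, 0.06],
    [0, 0, 0.56, -0.12, 0.113, 0, 0.06],
    [0, 0, 0.7, -0.15, 0.141, -0.01, 0.06],
    [0, 0, 0.84, -0.18, 0.17, -0.02, 0.06],
    [0, 0, 0.98, -0.21, 0.198, -0.03, 0.06],
    [0, 0, 1.12, -0.24, 0.226, -0.04, 0.06],
    [0, 0, 1.26, -0.27, 0.254, -0.05, 0.06],
    [0, 0, 1.355, -0.3, 0.282, -0.056, 0.06]
  ]
}}

```text
clock: 21.45
position: [0.3624, 0.3034, 0.1765]
tcp_rot: [0.068, 0.998, -0.001, -0.002]
ft_force: [-0.1, 0.8, 0.1]
width: 0.0599
gripper_force: 0.0
```

{"op": "servo_tool", "data": {
  "targets": [
    [0, 0, 0, 0, 0, 0, 0.06],
    [0, 0, 0, 0, 0, 0, 0.06],
    [0, 0, 0, 0, 0, 0, 0.06]
  ]
}}

```text
clock: 21.75
position: [0.3654, 0.3028, 0.1787]
tcp_rot: [0.071, 0.997, -0.0, -0.0]
ft_force: [0.4, 0.2, 0.5]
width: 0.0599
gripper_force: 0.0
```

```bash
python3 - <<'E'
from w import *
s,y,M=tool(); print(s['position'].round(4),y.round(4),s['clock'])
f=grab('wrist'); cv2.imwrite('pics/w7.png',f['color'])
W=cloud(f);z=W[...,2];hsv=cv2.cvtColor(f['color'],cv2.COLOR_BGR2HSV)
g=(hsv[...,0]<17)&(hsv[...,1]>110)&(abs(W[...,0]-.4)<.08)&(abs(W[...,1]-.3)<.06)
for b in blobs(f,g&(z>.03)&(z<.042),.036,100): print('heel top',b)
for b in blobs(f,g&(z<.045),.005,300): print('all',b)
f=grab('top'); cv2.imwrite('pics/t7.png',f['color']); W=cloud(f); z=W[...,2]
m=(z>.087)&(z<.103)&(W[...,0]>.5)&(W[...,0]<.62)&(abs(W[...,1])<.14); Q=W[m]
for a in Q[np.argsort(Q[:,1])][[0,5,-5,-1]]: print('gate',a.round(4))
E
```

```text
[0.3654 0.3028 0.1787] 1.4287 21.75
heel top (array([324., 227.]), array([0.36603892, 0.30501097]), 0.039981137961149216, 0.02369800955057144, np.float64(-0.12956092281959197))
all (array([325., 260.]), array([0.40602708, 0.29986301]), 0.11691679060459137, 0.02627541497349739, np.float64(-0.12956065650348236))
gate [ 0.5978 -0.095   0.0884]
gate [ 0.6149 -0.0929  0.0912]
gate [0.6115 0.1289 0.0932]
gate [0.6143 0.1292 0.0894]
```

View pics/w7.png

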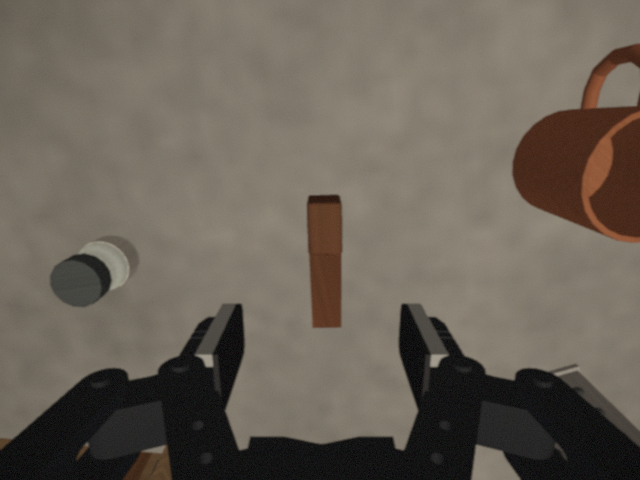

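View pics/t7.png

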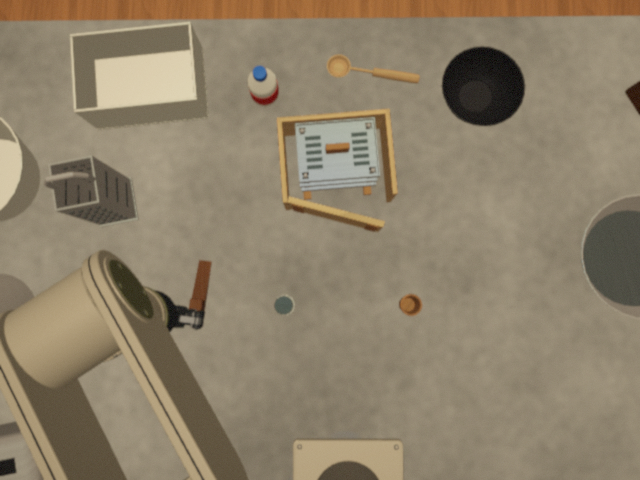

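In the wrist view the wedge heel top is at (324,227) and its tip at (326,327), centred between the fingers. The jar is at (90,270) and the mug at (590,180), both clear. In the top view the trays are stacked in the bay and the gate's free end is at (381,225).

{"op": "servo_tool", "data": {
  "targets": [
    [0, 0, 0.012, -0.0045, 0.003, -0.05, 0.06],
    [0, 0, 0.012, -0.0045, 0.003, -0.1, 0.06],
    [0, 0, 0.012, -0.0045, 0.003, -0.14, 0.06],
    [0, 0, 0.012, -0.0045, 0.003, -0.162, 0.06],
    [0, 0, 0.012, -0.0045, 0.003, -0.162, 0.06],
    [0, 0, 0.012, -0.0045, 0.003, -0.162, 0.0],
    [0, 0, 0.012, -0.0045, 0.003, -0.162, 0.0],
    [0, 0, 0.012, -0.0045, 0.003, -0.162, 0.0],
    [0, 0, 0.012, -0.0045, 0.003, -0.162, 0.0]
  ],
  "grip_force": 60
}}

```text
clock: 22.75
position: [0.3626, 0.3075, 0.0198]
tcp_rot: [0.064, 0.998, 0.001, 0.002]
ft_force: [0.5, -1.0, 7.5]
width: 0.0244
gripper_force: 60.0
```

{"op": "servo_tool", "data": {
  "targets": [
    [0, 0, 0, 0, 0, 0.03, 0],
    [0, 0, 0, 0, 0, 0.07, 0],
    [0, 0, 0, 0, 0, 0.1, 0],
    [0, 0, 0, 0, 0, 0.1, 0],
    [0, 0, 0, 0, 0, 0.1, 0]
  ]
}}

```text
clock: 23.25
position: [0.3615, 0.3071, 0.1189]
tcp_rot: [0.064, 0.998, 0.001, 0.001]
ft_force: [-0.5, -0.2, -1.5]
width: 0.0248
gripper_force: 59.0
```

{"op": "servo_tool", "data": {
  "targets": [
    [0, 0, 0.03, 0.005, -0.045, 0.01, 0],
    [0, 0, 0.06, 0.011, -0.09, 0.02, 0],
    [0, 0, 0.09, 0.017, -0.135, 0.02, 0],
    [0, 0, 0.12, 0.022, -0.18, 0.02, 0],
    [0, 0, 0.15, 0.028, -0.225, 0.02, 0],
    [0, 0, 0.18, 0.034, -0.27, 0.02, 0],
    [0, 0, 0.204, 0.04, -0.315, 0.01, 0],
    [0, 0, 0.204, 0.0415, -0.341, 0, 0],
    [0, 0, 0.204, 0.0415, -0.341, 0, 0],
    [0, 0, 0.204, 0.0415, -0.341, 0, 0]
  ]
}}

```text
clock: 24.25
position: [0.4009, -0.0347, 0.1158]
tcp_rot: [-0.037, 0.999, 0.001, -0.001]
ft_force: [-0.5, -0.1, -1.7]
width: 0.0247
gripper_force: 59.2
```

{"op": "servo_tool", "data": {
  "targets": [
    [0, 0, 0, 0, 0, -0.04, 0],
    [0, 0, 0, 0, 0, -0.08, 0],
    [0, 0, 0, 0, 0, -0.09, 0],
    [0, 0, 0, 0, 0, -0.095, 0],
    [0, 0, 0, 0, 0, -0.095, 0]
  ]
}}

```text
clock: 24.75
position: [0.4025, -0.0341, 0.0229]
tcp_rot: [-0.038, 0.999, 0.0, 0.0]
ft_force: [0.1, 0.9, 0.1]
width: 0.0249
gripper_force: 59.3
```

```bash
python3 - <<'E'
from w import *
s,y,M=tool(); print(s['position'].round(4),y.round(4),s['clock'],s['ft_force'].round(1))
f=grab('wrist'); cv2.imwrite('pics/w8.png',f['color'])
f=grab('scene'); c=f['color']; cv2.imwrite('pics/s8.png',cv2.resize(c[150:350,200:440],None,fx=3,fy=3))
E
```

```text
[ 0.4025 -0.0341  0.0229] 1.647 24.75 [0.1 0.9 0.1]
```

View pics/w8.png

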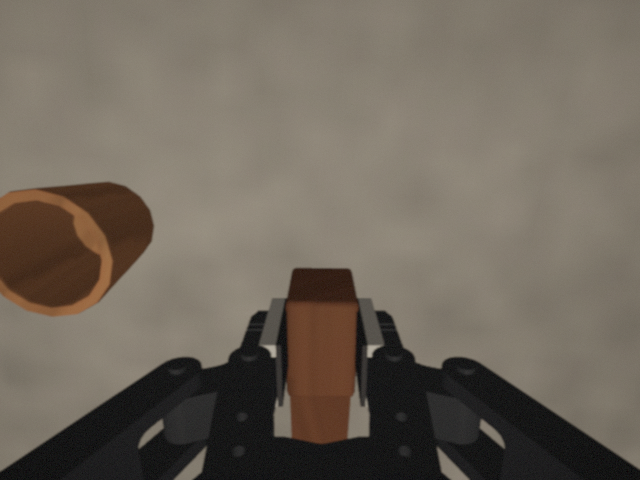

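View pics/s8.png

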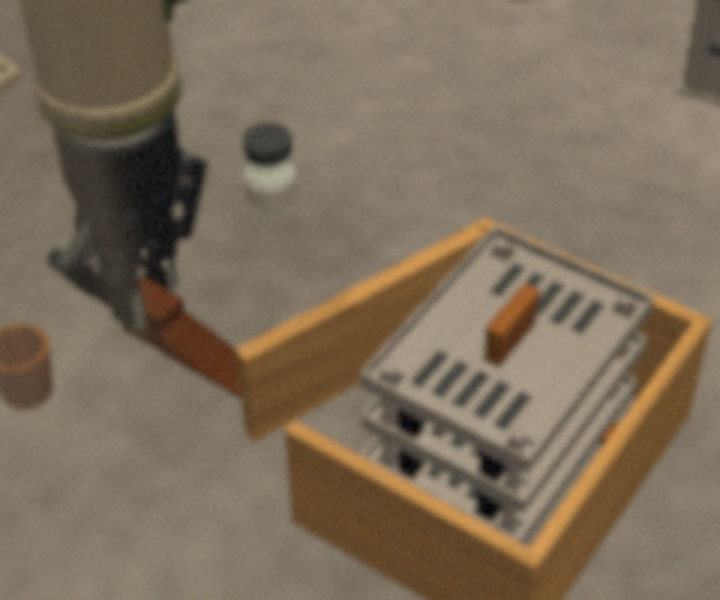

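The wedge is held with its tip pointing at the underside of the gate. The tip is near (240,385) in the crop and the gate's free end at (250,400). The egg cup and jar are clear, and the trays are stacked neatly.

{"op": "servo_tool", "data": {
  "targets": [
    [0, 0, 0, 0, 0, -0.003, 0],
    [0, 0, 0, 0.02, 0.0015, -0.004, 0],
    [0, 0, 0, 0.04, 0.003, -0.004, 0],
    [0, 0, 0, 0.055, 0.004, -0.004, 0],
    [0, 0, 0, 0.065, 0.005, -0.004, 0],
    [0, 0, 0, 0.075, 0.0055, -0.004, 0],
    [0, 0, 0, 0.075, 0.0055, -0.004, 0]
  ],
  "grip_force": 90
}}

```text
clock: 25.55
position: [0.4785, -0.0295, 0.02]
tcp_rot: [-0.038, 0.999, -0.0, 0.001]
ft_force: [-4.1, -0.6, 10.9]
width: 0.0237
gripper_force: 94.7
```

{"op": "servo_tool", "data": {
  "targets": [
    [0, 0, 0, 0.008, 0.0006, 0, 0],
    [0, 0, 0, 0.016, 0.0012, 0, 0],
    [0, 0, 0, 0.024, 0.0018, 0, 0],
    [0, 0, 0, 0.03, 0.0023, 0, 0],
    [0, 0, 0, 0.035, 0.0027, 0, 0],
    [0, 0, 0, 0.035, 0.0027, 0, 0],
    [0, 0, 0, 0.035, 0.0027, 0, 0]
  ]
}}

```text
clock: 26.25
position: [0.5109, -0.0271, 0.0199]
tcp_rot: [-0.038, 0.999, -0.0, -0.002]
ft_force: [-17.0, -3.1, 20.8]
width: 0.0239
gripper_force: 96.2
```

{"op": "servo_tool", "data": {
  "targets": [
    [0, 0, 0, 0.002, 0.0001, 0, 0],
    [0, 0, 0, 0.004, 0.0003, 0, 0],
    [0, 0, 0, 0.004, 0.0003, 0, 0],
    [0, 0, 0, 0.004, 0.0003, 0, 0]
  ]
}}

```text
clock: 26.65
position: [0.5135, -0.0269, 0.0199]
tcp_rot: [-0.038, 0.999, -0.0, -0.003]
ft_force: [-25.0, -3.2, 28.5]
width: 0.0239
gripper_force: 96.9
```

```bash
cat > g.py <<'E'
from w import *
s,y,M=tool(); print(s['position'].round(4),s['clock'],s['ft_force'].round(1))
O=np.array([.664,.022]);c,sn=np.cos(.076),np.sin(.076);B=np.array([[c,-sn],[sn,c]])
for n in ['top','scene']:
    f=grab(n); W=cloud(f); Q=(W[...,:2]-O)@B; z=W[...,2]
    m=(z>.086)&(z<.102)&(Q[...,0]<-.05)&(Q[...,0]>-.17)&(abs(Q[...,1])<.115)&(f['color'][...,2]>1.3*f['color'][...,0].astype(float))
    for lo,hi in [(-.1,-.085),(-.085,-.06),(-.06,-.03),(-.03,0),(0,.03),(.03,.06),(.06,.09)]:
        k=m&(Q[...,1]>lo)&(Q[...,1]<hi)
        if k.sum()>5: print(n,'y',lo,hi,'n',k.sum(),'x pct',np.percentile(Q[k][:,0],[5,50,95]).round(4))
E
python3 g.py
```

```text
[ 0.5135 -0.0269  0.0199] 26.65 [-25.   -3.2  28.5]
top y 0 0.03 n 46 x pct [-0.0885 -0.083  -0.0772]
top y 0.03 0.06 n 107 x pct [-0.088  -0.0825 -0.0768]
top y 0.06 0.09 n 116 x pct [-0.0877 -0.0816 -0.0749]
scene y -0.1 -0.085 n 39 x pct [-0.0974 -0.0845 -0.0796]
scene y -0.085 -0.06 n 112 x pct [-0.0918 -0.0818 -0.0667]
scene y -0.06 -0.03 n 105 x pct [-0.0881 -0.0808 -0.0771]
scene y -0.03 0 n 108 x pct [-0.0873 -0.0796 -0.0755]
scene y 0 0.03 n 100 x pct [-0.0863 -0.0789 -0.0741]
scene y 0.03 0.06 n 79 x pct [-0.0838 -0.0773 -0.073 ]
scene y 0.06 0.09 n 71 x pct [-0.0849 -0.0774 -0.0722]
```

{"op": "servo_tool", "data": {
  "targets": [
    [0, 0, 0, 0.001, 0.0001, 0.003, 0],
    [0, 0, 0, 0.002, 0.0001, 0.003, 0],
    [0, 0, 0, 0.003, 0.0002, 0.003, 0],
    [0, 0, 0, 0.003, 0.0002, 0.003, 0]
  ]
}}

```text
clock: 27.15
position: [0.5169, -0.0264, 0.0204]
tcp_rot: [-0.037, 0.999, -0.0, -0.002]
ft_force: [-6.7, -3.0, -2.8]
width: 0.0237
gripper_force: 93.0
```

{"op": "servo_tool", "data": {
  "targets": [
    [0, 0, 0, 0.001, 0.0001, -0.001, 0],
    [0, 0, 0, 0.002, 0.0001, -0.001, 0],
    [0, 0, 0, 0.003, 0.0002, -0.001, 0],
    [0, 0, 0, 0.003, 0.0002, -0.001, 0]
  ]
}}

```text
clock: 27.55
position: [0.5198, -0.0261, 0.02]
tcp_rot: [-0.037, 0.999, -0.0, -0.002]
ft_force: [-12.2, -2.9, 5.2]
width: 0.0239
gripper_force: 94.0
```

```bash
python3 g.py
```

```text
[ 0.5198 -0.0261  0.02  ] 27.55 [-12.2  -2.9   5.2]
top y 0 0.03 n 43 x pct [-0.0851 -0.0797 -0.0738]
top y 0.03 0.06 n 106 x pct [-0.0853 -0.08   -0.0739]
top y 0.06 0.09 n 115 x pct [-0.0867 -0.0802 -0.0737]
scene y -0.1 -0.085 n 39 x pct [-0.0821 -0.0762 -0.0708]
scene y -0.085 -0.06 n 106 x pct [-0.0844 -0.0749 -0.0699]
scene y -0.06 -0.03 n 89 x pct [-0.0827 -0.0762 -0.0708]
scene y -0.03 0 n 79 x pct [-0.0822 -0.077  -0.0714]
scene y 0 0.03 n 70 x pct [-0.0819 -0.0767 -0.0715]
scene y 0.03 0.06 n 69 x pct [-0.0821 -0.0766 -0.0717]
scene y 0.06 0.09 n 66 x pct [-0.0844 -0.0771 -0.0713]
```

{"op": "servo_tool", "data": {
  "targets": [
    [0, 0, 0, 0.002, 0.0001, 0, 0],
    [0, 0, 0, 0.004, 0.0003, 0, 0],
    [0, 0, 0, 0.004, 0.0003, 0, 0],
    [0, 0, 0, 0.004, 0.0003, 0, 0]
  ]
}}

```text
clock: 28.05
position: [0.5206, -0.026, 0.02]
tcp_rot: [-0.038, 0.999, -0.0, -0.006]
ft_force: [-31.1, -4.2, 23.5]
width: 0.0237
gripper_force: 96.4
```

{"op": "servo_tool", "data": {
  "targets": [
    [0, 0, 0, -0.001, 0, 0.001, 0],
    [0, 0, 0, -0.002, 0, 0.001, 0.05],
    [0, 0, 0, -0.003, 0, 0.001, 0.05],
    [0, 0, 0, -0.003, 0, 0.001, 0.05],
    [0, 0, 0, -0.005, 0, 0.001, 0.05]
  ]
}}

```text
clock: 28.55
position: [0.522, -0.0254, 0.022]
tcp_rot: [-0.038, 0.999, -0.0, 0.001]
ft_force: [0.2, 0.4, 0.7]
width: 0.05
gripper_force: 0.0
```

{"op": "servo_tool", "data": {
  "targets": [
    [0, 0, 0, 0, 0, 0.02, 0.05],
    [0, 0, 0, 0, 0, 0.05, 0.05],
    [0, 0, 0, -0.02, 0, 0.09, 0.05],
    [0, 0, 0, -0.06, 0, 0.12, 0.05],
    [0, 0, 0, -0.08, 0, 0.12, 0.05],
    [0, 0, 0, -0.08, 0, 0.12, 0.05]
  ]
}}

```text
clock: 29.15
position: [0.4404, -0.0254, 0.1426]
tcp_rot: [-0.038, 0.999, -0.0, 0.001]
ft_force: [-0.2, 0.4, -0.8]
width: 0.0498
gripper_force: 0.0
```

```bash
cat >> g.py <<'E'
f=grab('wrist'); cv2.imwrite('pics/w9.png',f['color'])
W=cloud(f);z=W[...,2];hsv=cv2.cvtColor(f['color'],cv2.COLOR_BGR2HSV)
g=(hsv[...,0]<15)&(hsv[...,1]>110)&(abs(W[...,0]-.52)<.06)&(abs(W[...,1]+.025)<.05)
for b in blobs(f,g&(z>.03)&(z<.042),.036,100): 
    print('heel top',b, 'bay',(b[1]-O)@B, 'z',np.nanmedian(z[g&(z>.03)&(z<.042)]))
E
python3 g.py
```

```text
[ 0.4404 -0.0254  0.1426] 29.15 [-0.2  0.4 -0.8]
top y -0.1 -0.085 n 17 x pct [-0.0858 -0.0792 -0.0744]
top y -0.085 -0.06 n 99 x pct [-0.0875 -0.0811 -0.0746]
top y -0.06 -0.03 n 103 x pct [-0.0857 -0.0806 -0.0746]
top y -0.03 0 n 110 x pct [-0.0856 -0.0807 -0.0744]
top y 0 0.03 n 104 x pct [-0.0854 -0.08   -0.0745]
top y 0.03 0.06 n 109 x pct [-0.0852 -0.08   -0.0742]
top y 0.06 0.09 n 117 x pct [-0.0867 -0.0805 -0.0739]
scene y -0.1 -0.085 n 37 x pct [-0.0819 -0.0762 -0.0707]
scene y -0.085 -0.06 n 108 x pct [-0.0837 -0.075  -0.0525]
scene y -0.06 -0.03 n 87 x pct [-0.0824 -0.0762 -0.0711]
scene y -0.03 0 n 76 x pct [-0.0818 -0.0767 -0.0714]
scene y 0 0.03 n 70 x pct [-0.0814 -0.0773 -0.0714]
scene y 0.03 0.06 n 71 x pct [-0.0822 -0.0764 -0.0711]
scene y 0.06 0.09 n 69 x pct [-0.0838 -0.0773 -0.0715]
heel top (array([312., 351.]), array([ 0.52350318, -0.02537771]), 0.041559260338544846, 0.023923421278595924, np.float64(0.07683691623734257)) bay [-0.1436885  -0.03657347] z 0.035754620230187564
```

View pics/w9.png

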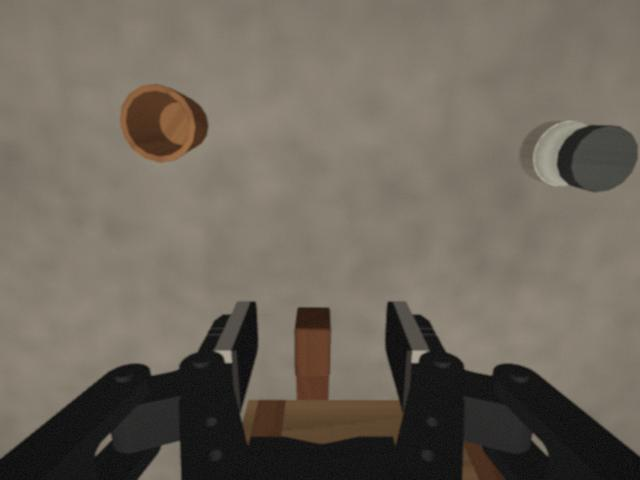

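The gate is shut and the wedge is flat and centred. Its heel is near (312,345), and the egg cup and jar are undisturbed. I'll tap it firmly from behind with closed fingers to be sure of the preload.

{"op": "servo_tool", "data": {
  "targets": [
    [0, 0, 0, 0, -0.002, -0.04, 0],
    [0, 0, 0, 0, -0.002, -0.08, 0],
    [0, 0, 0, 0, -0.002, -0.11, 0],
    [0, 0, 0, 0, -0.002, -0.124, 0],
    [0, 0, 0, 0.01, -0.002, -0.124, 0],
    [0, 0, 0, 0.02, -0.002, -0.124, 0],
    [0, 0, 0, 0.03, -0.002, -0.124, 0],
    [0, 0, 0, 0.04, -0.002, -0.124, 0],
    [0, 0, 0, 0.045, -0.002, -0.124, 0],
    [0, 0, 0, 0.045, -0.002, -0.124, 0]
  ]
}}

```text
clock: 30.3
position: [0.4875, -0.0275, 0.018]
tcp_rot: [-0.038, 0.999, -0.0, 0.001]
ft_force: [0.3, -0.1, 0.8]
width: 0.0002
gripper_force: 0.0
```

{"op": "servo_tool", "data": {
  "targets": [
    [0, 0, 0, 0.002, 0, 0, 0],
    [0, 0, 0, 0.004, 0, 0, 0],
    [0, 0, 0, 0.006, 0.0005, 0, 0],
    [0, 0, 0, 0.008, 0.0005, 0, 0],
    [0, 0, 0, 0.008, 0.0005, 0, 0]
  ]
}}

```text
clock: 30.8
position: [0.4943, -0.0268, 0.0174]
tcp_rot: [-0.038, 0.999, -0.0, 0.0]
ft_force: [-0.2, -1.3, -0.5]
width: -0.0002
gripper_force: 0.0
```

{"op": "servo_tool", "data": {
  "targets": [
    [0, 0, 0, 0.001, 0, 0, 0],
    [0, 0, 0, 0.002, 0, 0, 0],
    [0, 0, 0, 0.003, 0, 0, 0],
    [0, 0, 0, 0.003, 0, 0, 0]
  ]
}}

```text
clock: 31.2
position: [0.4946, -0.0269, 0.0168]
tcp_rot: [-0.038, 0.999, 0.0, -0.003]
ft_force: [-12.5, -0.2, 10.8]
width: 0.0001
gripper_force: 6.5
```

{"op": "servo_tool", "data": {
  "targets": [
    [0, 0, 0, 0.001, 0, 0, 0],
    [0, 0, 0, 0.002, 0, 0, 0],
    [0, 0, 0, 0.002, 0, 0, 0]
  ]
}}

```text
clock: 31.5
position: [0.4947, -0.027, 0.0165]
tcp_rot: [-0.038, 0.999, 0.0, -0.005]
ft_force: [-22.2, -1.7, 19.6]
width: 0.0001
gripper_force: 11.5
```

{"op": "servo_tool", "data": {
  "targets": [
    [0, 0, 0, -0.005, 0, 0, 0],
    [0, 0, 0, -0.02, 0, 0, 0],
    [0, 0, 0, -0.04, 0, 0.02, 0],
    [0, 0, 0, -0.06, 0, 0.06, 0],
    [0, 0, 0, -0.09, 0, 0.1, 0],
    [0, 0, 0, -0.09, 0, 0.14, 0],
    [0, 0, 0, -0.09, 0, 0.15, 0],
    [0, 0, 0, -0.09, 0, 0.15, 0]
  ]
}}

```text
clock: 32.3
position: [0.411, -0.0272, 0.1698]
tcp_rot: [-0.038, 0.999, -0.001, 0.003]
ft_force: [0.3, -0.2, 0.6]
width: 0.0001
gripper_force: 0.0
```

```bash
python3 g.py | grep -v scene; python3 - <<'E'
from w import *
f=grab('top'); W=cloud(f); z=W[...,2]; m=abs(z-.122)<.006
m&=(abs(W[...,0]-.664)<.09)&(abs(W[...,1]-.022)<.1)
c,l,s,a=rect(W[m][:,:2]); print('top tray',c,l,s,a, np.median(z[m]))
for n,u,v in [('jar',284,305),('cup',405,304)]: print(n,W[v,u].round(3))
E
```

```text
[ 0.411  -0.0272  0.1698] 32.3 [ 0.3 -0.2  0.6]
top y -0.1 -0.085 n 19 x pct [-0.0846 -0.0796 -0.0739]
top y -0.085 -0.06 n 99 x pct [-0.087  -0.081  -0.0743]
top y -0.06 -0.03 n 104 x pct [-0.0855 -0.0803 -0.0743]
top y -0.03 0 n 111 x pct [-0.0856 -0.0807 -0.0746]
top y 0 0.03 n 104 x pct [-0.0854 -0.0802 -0.0741]
top y 0.03 0.06 n 106 x pct [-0.0855 -0.0802 -0.0741]
top y 0.06 0.09 n 119 x pct [-0.087  -0.0807 -0.074 ]
top tray [0.66485661 0.02190509] 0.1501624435186386 0.11347301304340363 -1.493531706886487 0.12089608110250209
jar [0.373 0.124 0.062]
cup [ 0.386 -0.025  0.569]
```

```bash
python3 -c "
from plant import ticket
print(ticket.finish_job())"
```

```text
the job is handed in; nothing more can be done
None
```

The job is handed in, though the hand-in returned no verdict: all three trays are on the posts, level and fully down, and the wedge holds the gate shut by itself (it didn't move under a final 22 N push).

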